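# Shut down and bleed a portable compressor

## Task

Shut down the blue compressor: press its flat round key, then the square key, then the long bar key, one at a time, each gently but fully home, and leave the domed mushroom button alone. Then push the bleed lever all the way down, hold it there for about two seconds and ease it slowly back up so that it never snaps. Leave the tape measure and the battery pack lying on it as they are.

Things in the scene. Friction and masses are not known exactly. Their poses are not given: they have to be found in the camera images.
- unit: Blue suitcase-style portable compressor, fixed, 250 x 460 mm, flat deck 110 mm above the table. Origin: centre of its underside; x runs from the row of keys towards the carrying handle, y along the row of keys towards the bleed lever. Four square key boxes stand in a row on its deck, 80 mm apart, in an order that changes.
- round_box: Grey fixed key box, 66 x 66 mm, 28 mm high, on the deck, carrying a plain black flat round cap, 34 mm across, centred on the box and pressed straight down. Origin: centre of the box's underside, axes as the compressor's. The cap is screwed onto its stem by an unknown amount: the middle of its top stands anywhere from 40 to 56 mm above the origin when up, differently on every start, so it must be found by touch.
- round_key (a joint): How far the round key is pressed: 0 up, 0.008 m fully home on its hard stop; it springs back up by itself. Takes about 1.2 N to start and 4.5 N to be home. It counts as pressed beyond 0.0055.
- round_flag (a joint): White tell-tale tab on the far (+x) edge of the round box: 0 until the key is pressed, then pushed down with the key and left at the deepest press (up to about 0.008 m), so it shows whether that key has been pressed.
- square_box: Grey fixed key box, 66 x 66 mm, 28 mm high, on the deck, carrying a plain black flat square cap, 36 x 36 mm, centred on the box and pressed straight down. Origin: centre of the box's underside, axes as the compressor's. The cap is screwed onto its stem by an unknown amount: the middle of its top stands anywhere from 40 to 56 mm above the origin when up, differently on every start, so it must be found by touch.
- square_key (a joint): How far the square key is pressed: 0 up, 0.008 m fully home on its hard stop; it springs back up by itself. Takes about 1.2 N to start and 4.5 N to be home. It counts as pressed beyond 0.0055.
- square_flag (a joint): White tell-tale tab on the far (+x) edge of the square box: 0 until the key is pressed, then pushed down with the key and left at the deepest press (up to about 0.008 m), so it shows whether that key has been pressed.
- bar_box: Grey fixed key box, 66 x 66 mm, 28 mm high, on the deck, carrying a plain black flat long bar cap, 62 mm along the box's y and 26 mm along its x, centred on the box and pressed straight down. Origin: centre of the box's underside, axes as the compressor's. The cap is screwed onto its stem by an unknown amount: the middle of its top stands anywhere from 40 to 56 mm above the origin when up, differently on every start, so it must be found by touch.
- bar_key (a joint): How far the bar key is pressed: 0 up, 0.008 m fully home on its hard stop; it springs back up by itself. Takes about 1.2 N to start and 4.5 N to be home. It counts as pressed beyond 0.0055.
- bar_flag (a joint): White tell-tale tab on the far (+x) edge of the bar box: 0 until the key is pressed, then pushed down with the key and left at the deepest press (up to about 0.008 m), so it shows whether that key has been pressed.
- dome_box: Grey fixed key box, 66 x 66 mm, 28 mm high, on the deck, carrying a plain black domed mushroom cap, 56 mm across, centred on the box and pressed straight down. Origin: centre of the box's underside, axes as the compressor's. The cap is screwed onto its stem by an unknown amount: the middle of its top stands anywhere from 54.5 to 70.5 mm above the origin when up, differently on every start, so it must be found by touch.
- dome_key (a joint): How far the dome key is pressed: 0 up, 0.008 m fully home on its hard stop; it springs back up by itself. Takes about 1.2 N to start and 4.5 N to be home. This one is to be left alone.
- lever_pad (a point): Centre of the top of the bleed lever's black ribbed pad, 50 x 50 mm, at the end of the lever nearest the robot; it moves with the lever. The lever is a sprung steel arm at the +y end of the deck.
- lever_hinge (a point): Point on the lever's hinge line (which runs along the compressor's y), 142 mm above the table; the pad's centre is 95 mm from it and 5 mm above the arm's middle line.
- lever (a joint): Bleed lever angle: 0 up (sloping up towards the robot by 0.40 rad), 0.40 rad fully down (level, hard stop); the pad sinks about 37 mm. Spring: about 3 N at the pad to start, 8.5 N at the bottom; it snaps up in an instant if let go. Easing it up means under 1.2 rad/s all the way (about 0.11 m/s at the pad).
- tape: Yellow tape measure, 62 x 66 x 34 mm, loose on the far half of the deck; bystander. Origin: centre of its underside.
- battery: Black battery pack, 70 x 95 x 43 mm, loose on the far half of the deck; bystander. Origin: centre of its underside.

How it is judged:
By the outcome, as a careful person would: the job done as asked, in the order asked, and still so for the second after the job is handed in, with the robot touching nothing.
It also fails if it takes over 72 s, if anything falls off the work surface, if the arm or the gripper's body presses on something with over 40 N, if the wrist force passes 120 N, or if a joint passes its speed limit or range.

## Robot

A 6-joint arm with a two-finger parallel gripper is mounted at the origin on the work surface. World frame = base frame: x ahead of the robot, y to its left, z up, the work surface at z = 0. Lengths are in m, angles in rad, forces in N, time in s.
With the tool pointing down it reaches from about 0.325 to 0.9 m from the base axis. Payload 6.1 kg.
Tool frame: the origin (TCP) lies between the finger pads; the fingertips stand env.tips_ahead ahead of it and the grasp point (between the pads) lies 6 mm ahead of it (env.tips_ahead is the distance from the TCP to the fingertips, in m); y points along the fingers, z is the direction in which the jaws open and shut, and the axes are right-handed (so a half turn about y gives the same grasp; the last joint's range is limited). The gripper opens to 85 mm and grips with 20 to 120 N. Pads are 22 mm wide; open, the fingers measure 114 mm over their backs; the gripper's body (76 mm by 85 mm) begins 54 mm behind the grasp point. The pads swing forward as they close: fully open they stand 13 mm farther back than shut.
Start: joints at [-1.455, 0.22, 1.526, -0, 1.395, -0.126], TCP at [0.15, -0.607, 0.256] pointing down, gripper open.
Joint ranges: [-2.98, 2.98], [-0.91, 2.08], [0.09, 2.57], [-1.24, 4.39], [0.2, 2.65], [-2.68, 2.68]. Speed limits (rad/s): [2.57, 2.57, 3.01, 3.14, 3.14, 3.14].

## Interface

Orientations are given as a unit quaternion [w, x, y, z].
In Python, from cell import env gives the robot as it stands. The module is installed in compiled form; this text tells all that it offers.
- The arm moves only by the tool jog_arm, never from a script. Its argument "steps" is a list of rows, each an object of numbers: "rx", "ry", "rz": the turn, a rotation vector about the world's x, y, z in degrees; "tx", "ty", "tz": the shift along the world's x, y, z in cm; "fingers": the opening, from 0 (shut) to 1 (fully open). In form: [{"rx": .., "ry": .., "rz": .., "tx": .., "ty": .., "tz": .., "fingers": ..}, ...]. A call has 1 to 10 rows; each row is the pose to reach, as a shift and turn from the pose commanded when the call began; what a row does not reach only later rows make up. A row lasts 1/10 s, in which the tool goes at most 50 mm and 8.59 degrees, less where a joint would pass 70% of its speed; a pose out of reach is approached as far as the arm can. A call with a gripper value outside its range is refused whole. The fingers move at their own pace and stop on an object; the grip force is fixed at half the most. Time passes only in rows, so rows that repeat a pose let the fingers close. It gives the time, the measured TCP pose, the force and the opening at its end, in the units of the state.
- env.get_obs(): the state, without advancing time (a new reading comes with each control period).
- env.read_camera(name): name is "scene" or "top" or "wrist"; returns the picture (420x560x3 uint8, red, green, blue); there is no depth.
- env.camera_info(name): a dict with "intrinsics" (3x3 intrinsics, pixels), "k1" (the pictures are not rectified: a ray, as slopes to the right and down, at radius r is drawn at 1 + k1 r^2 times it, then the intrinsics apply), "cam_to_world" (4x4, takes a point from camera to world coordinates). Camera axes: x right, y up, looking along -z (the intrinsics and any distortion apply to the point x, -y, -z); pixel columns grow to the right and rows downward; lengths in m; the calibration is good to about 2 mm. A picture is of the moment at which its call begins: read the wrist's pose just before it. camera_info takes no time and is no camera call; for the wrist camera it gives the pose at the moment of the call.
- env.job_done(): hands the job in, once; it reports no verdict.
Trained networks look in the newest picture that a camera, given by its name, has taken for a name from the list of things; names that differ only in an ending like _2 or _b are one class to them, and where a whole thing is asked for, a point or a joint stands for the part that bears it (a point fixed in the world has none). Each returns a list of dicts, best first, with "conf" (0 to 1); they miss things now and then, are a little off and sometimes report something else, mostly with a low value. They report only what shows in the picture. A call takes as long as a camera call.
- env.find_in(label, camera): "point" ([column, row] in pixels, amid what is visible of it).
- env.outline_of(label, camera): "region" (420x560 bool, what is visible of it) and "point" ([column, row] in pixels, amid what is visible of it).
- env.landmark_of(label, camera): "point" ([column, row] in pixels: a listed point, or the origin of a listed thing).
The state is a dict: "t": time; "joint_positions": joint angles; "qd": joint speeds; "joint_torque": joint torques, N m; "position": TCP position; "ee_rot": TCP orientation; "force": force on the tool from outside, world axes, zero at the start; "wrist_torque": the same for the moment, N m; "grip_width": opening from 0.0 (shut) to 1.0 (fully open).
Only numpy, scipy, OpenCV 4.12 (cv2) and the standard library are available. Lean on these libraries where they do the work, as an engineer would, in place of code of your own. Each camera call takes 0.05 s, during which the arm holds its last target. There are 200 camera calls.

## Working session

There is one attempt and no reset: what is moved stays moved. The work goes in short steps, Python scripts to look and compute and a tool call to move; the robot and the scene stay as the last step left them, time stands still between calls to the robot, and variables do not carry over. Pictures are saved under pics/ and viewed, about 8 in all and at most 12, crops included, and the job is handed in when it is done.

Besides the shell and the picture viewer there is one more tool, called as a command line: name --argument value ..., lists and objects as JSON in quotes. jog_arm: Moves the arm, as the interface text tells. Its arguments: {"type":"object","properties":{"steps":{"type":"array","items":{"type":"object","properties":{"rx":{"type":"number"},"ry":{"type":"number"},"rz":{"type":"number"},"tx":{"type":"number"},"ty":{"type":"number"},"tz":{"type":"number"},"fingers":{"type":"number"}}}}},"required":["steps"]}

```bash
mkdir -p pics; cat > h.py <<'E'
import numpy as np, cv2
from cell import env
def ray(cam,p,info=None):
    i=info or env.camera_info(cam);K=np.array(i["intrinsics"]);T=np.array(i["cam_to_world"])
    d=np.array([(p[0]-K[0,2])/K[0,0],(p[1]-K[1,2])/K[1,1]]);u=d.copy()
    for _ in range(20): u=d/(1+i["k1"]*(u@u))
    v=T[:3,:3]@np.array([u[0],-u[1],-1.]);return T[:3,3],v
def atz(cam,p,z,info=None):
    o,v=ray(cam,p,info);return o+v*(z-o[2])/v[2]
def save(cam,n):
    im=env.read_camera(cam);cv2.imwrite(f"pics/{n}.png",cv2.cvtColor(im,cv2.COLOR_RGB2BGR));return im
E
python3 - <<'E'
from h import *
np.set_printoptions(precision=4,suppress=True)
o=env.get_obs();print(o,env.tips_ahead)
a=save("top","top1");b=save("scene","scene1")
cv2.imwrite("pics/both.png",cv2.cvtColor(np.vstack([a,b]),cv2.COLOR_RGB2BGR)) 
zs=dict(unit=0,round_box=.11,square_box=.11,bar_box=.11,dome_box=.11,lever_hinge=.142,lever_pad=.184)
for c in("top","scene"):
  for n,z in zs.items():
    for r in env.landmark_of(n,c)[:2]: print(c,n,np.round(r["point"],1),round(r["conf"],2),atz(c,r["point"],z))
E
```

```text
{'t': 0.0, 'joint_positions': array([-1.4551,  0.2213,  1.5276,  0.    ,  1.3947, -0.1261]), 'qd': array([ 0.0002, -0.0005, -0.0011,  0.0015, -0.0007,  0.0013]), 'joint_torque': array([  0.0009, -49.6892, -38.9393,  -0.0002,   0.0111,   0.    ]), 'position': array([ 0.1496, -0.6063,  0.2552]), 'ee_rot': array([ 0.0853, -0.0853,  0.7026, -0.7012]), 'force': array([-0.5762,  0.4134, -0.044 ]), 'wrist_torque': array([ 0.0219,  0.0673, -0.0072]), 'grip_width': 1.000748615330621} 0.025
top unit [340.6 220.6] 0.76 [ 0.6125 -0.0974  0.    ]
top round_box [304.7 248.5] 0.98 [ 0.5545 -0.0203  0.11  ]
top square_box [438.5 239.8] 0.75 [ 0.5746 -0.2523  0.11  ]
top square_box [393.2 245.5] 0.33 [ 0.5631 -0.172   0.11  ]
top bar_box [395.  243.7] 0.78 [ 0.5663 -0.1752  0.11  ]
top dome_box [348.3 243.4] 0.97 [ 0.565  -0.0944  0.11  ]
top lever_hinge [250.7 180.8] 0.65 [0.6626 0.0729 0.142 ]
top lever_pad [247.7 232.1] 0.95 [0.5761 0.0718 0.184 ]
scene unit [189.4 286.2] 0.91 [ 0.613  -0.1007  0.    ]
scene round_box [228.  217.3] 0.72 [ 0.5602 -0.0145  0.11  ]
scene square_box [ 79.6 258.6] 0.65 [ 0.5791 -0.2554  0.11  ]
scene bar_box [ 80. 255.] 0.72 [ 0.5728 -0.2544  0.11  ]
scene bar_box [128.4 243.2] 0.71 [ 0.5697 -0.1764  0.11  ]
scene dome_box [177.8 227.2] 0.71 [ 0.5593 -0.0957  0.11  ]
scene lever_hinge [304.5 253.4] 0.76 [0.667  0.0808 0.142 ]
scene lever_pad [283.9 189.2] 0.75 [0.5773 0.0718 0.184 ]
scene lever_pad [131.6 242.7] 0.46 [ 0.6141 -0.1588  0.184 ]
```

View pics/top1.png

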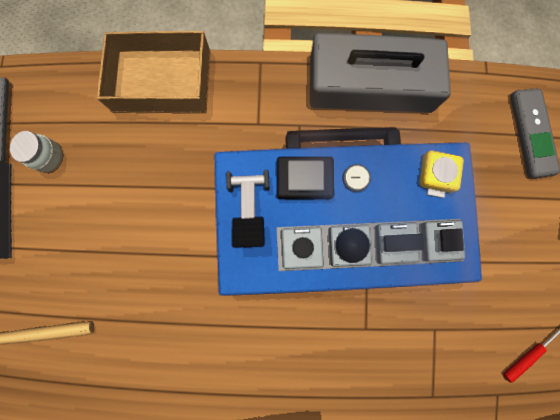

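View pics/scene1.png

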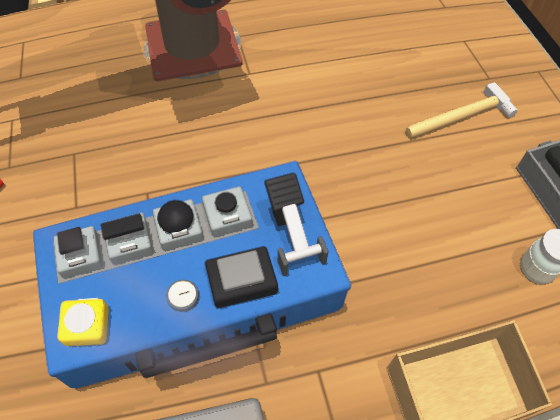

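```bash
python3 - <<'E'
from h import *
from scipy.spatial.transform import Rotation as R
q=env.get_obs()["ee_rot"];print(R.from_quat([q[1],q[2],q[3],q[0]]).as_matrix().round(3))
P=np.array([[.5573,-.0175],[.562,-.095],[.568,-.176],[.577,-.254]])
s=np.array([1.5,.5,-.5,-1.5])*.08
c=P.mean(0);d=(s[:,None]*(P-c)).sum(0);a=np.arctan2(-d[0],d[1]);print(c,np.degrees(a))
print(c+s[:,None]*np.array([-np.sin(a),np.cos(a)]))
E
```

```text
[[-0.971 -0.     0.239]
 [-0.239  0.    -0.971]
 [ 0.    -1.    -0.   ]]
[ 0.566075 -0.135625] 4.707852244372204
[[ 0.55622599 -0.01602986]
 [ 0.562792   -0.09575995]
 [ 0.569358   -0.17549005]
 [ 0.57592401 -0.25522014]]
```

jog_arm --steps '[{"tx": 4, "ty": 6, "tz": 2, "fingers": 0}, {"tx": 7, "ty": 10, "tz": 2, "fingers": 0}, {"tx": 10, "ty": 14, "tz": 2, "fingers": 0}, {"tx": 13, "ty": 18, "tz": 2, "fingers": 0}, {"tx": 16, "ty": 22, "tz": 2, "fingers": 0}, {"tx": 18, "ty": 26, "tz": 2, "fingers": 0}, {"tx": 21, "ty": 30, "tz": 2, "fingers": 0}, {"tx": 24, "ty": 34, "tz": 2, "fingers": 0}, {"tx": 27, "ty": 38, "tz": 2, "fingers": 0}, {"tx": 30, "ty": 42, "tz": 2, "fingers": 0}]'

```text
invalid input at $.steps[0]: expected keys rx, ry, rz, tx, ty, tz, fingers
```

jog_arm --steps '[{"rx": 0, "ry": 0, "rz": -2, "tx": 3, "ty": 4, "tz": 1, "fingers": 0}, {"rx": 0, "ry": 0, "rz": -4, "tx": 5.5, "ty": 8, "tz": 1, "fingers": 0}, {"rx": 0, "ry": 0, "rz": -6, "tx": 8.2, "ty": 12, "tz": 1, "fingers": 0}, {"rx": 0, "ry": 0, "rz": -8, "tx": 11, "ty": 16, "tz": 1, "fingers": 0}, {"rx": 0, "ry": 0, "rz": -9, "tx": 14, "ty": 20, "tz": 1, "fingers": 0}, {"rx": 0, "ry": 0, "rz": -9, "tx": 16.5, "ty": 24, "tz": 1, "fingers": 0}, {"rx": 0, "ry": 0, "rz": -9, "tx": 19, "ty": 28, "tz": 1, "fingers": 0}, {"rx": 0, "ry": 0, "rz": -9, "tx": 22, "ty": 32, "tz": 1, "fingers": 0}, {"rx": 0, "ry": 0, "rz": -9, "tx": 25, "ty": 36, "tz": 1, "fingers": 0}, {"rx": 0, "ry": 0, "rz": -9, "tx": 27.5, "ty": 40, "tz": 1, "fingers": 0}]'

```text
t: 1.8
position: [0.4258, -0.205, 0.2668]
ee_rot: [-0.03, 0.03, -0.706, 0.707]
force: [1.0, 0.1, 1.0]
grip_width: 0.0
```

jog_arm --steps '[{"rx": 0, "ry": 0, "rz": 0, "tx": 3, "ty": 4, "tz": 0, "fingers": 0}, {"rx": 0, "ry": 0, "rz": 0, "tx": 5.5, "ty": 8, "tz": 0, "fingers": 0}, {"rx": 0, "ry": 0, "rz": 0, "tx": 8.2, "ty": 12, "tz": 0, "fingers": 0}, {"rx": 0, "ry": 0, "rz": 0, "tx": 11, "ty": 16, "tz": 0, "fingers": 0}, {"rx": 0, "ry": 0, "rz": 0, "tx": 13.1, "ty": 19, "tz": 0, "fingers": 0}, {"rx": 0, "ry": 0, "rz": 0, "tx": 13.1, "ty": 19, "tz": 0, "fingers": 0}, {"rx": 0, "ry": 0, "rz": 0, "tx": 13.1, "ty": 19, "tz": 0, "fingers": 0}]'

```text
t: 2.5
position: [0.5557, -0.0161, 0.2661]
ee_rot: [-0.03, 0.031, -0.706, 0.707]
force: [-0.3, -0.7, 0.2]
grip_width: 0.001
```

```bash
python3 - <<'E'
from h import *
np.set_printoptions(precision=4,suppress=True)
o=env.get_obs();print(o["position"],o["force"],o["joint_positions"],o["grip_width"])
i=env.camera_info("wrist")
save("wrist","w1");
for n,z in dict(round_box=.11,dome_box=.11,bar_box=.11,square_box=.11,lever_pad=.184,lever_hinge=.142).items():
    for r in env.landmark_of(n,"wrist")[:2]: print(n,np.round(r["point"],1),round(r["conf"],2),atz("wrist",r["point"],z,i))
E
```

```text
[ 0.5557 -0.0161  0.2661] [-0.3278 -0.7154  0.1602] [-0.1705  0.0496  1.6967 -0.0004  1.3959  1.3134] 0.0014243182486161925
round_box [281.  196.5] 0.66 [ 0.5569 -0.0156  0.11  ]
dome_box [378.6 200.9] 0.98 [ 0.5602 -0.0959  0.11  ]
bar_box [469.8 201.3] 0.63 [ 0.5668 -0.1734  0.11  ]
square_box [557.  205.2] 0.62 [ 0.5706 -0.2546  0.11  ]
lever_pad [138.7 183.2] 0.86 [0.5791 0.0709 0.184 ]
lever_hinge [150.1  36.6] 0.86 [0.6656 0.078  0.142 ]
```

View pics/w1.png

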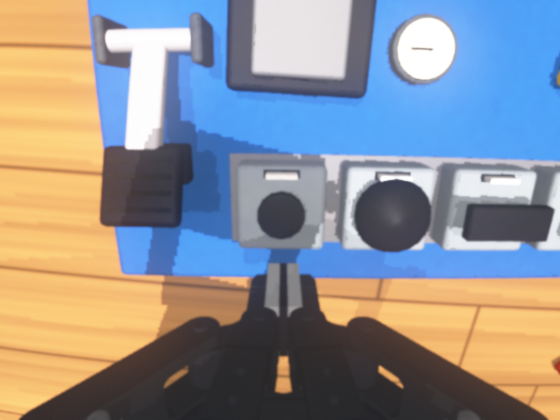

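jog_arm --steps '[{"rx": 0, "ry": 0, "rz": 0, "tx": 0, "ty": 0, "tz": -2, "fingers": 0}, {"rx": 0, "ry": 0, "rz": 0, "tx": 0, "ty": 0, "tz": -4, "fingers": 0}, {"rx": 0, "ry": 0, "rz": 0, "tx": 0, "ty": 0, "tz": -5.5, "fingers": 0}, {"rx": 0, "ry": 0, "rz": 0, "tx": 0, "ty": 0, "tz": -6.5, "fingers": 0}, {"rx": 0, "ry": 0, "rz": 0, "tx": 0, "ty": 0, "tz": -7, "fingers": 0}, {"rx": 0, "ry": 0, "rz": 0, "tx": 0, "ty": 0, "tz": -7.3, "fingers": 0}, {"rx": 0, "ry": 0, "rz": 0, "tx": 0, "ty": 0, "tz": -7.3, "fingers": 0}, {"rx": 0, "ry": 0, "rz": 0, "tx": 0, "ty": 0, "tz": -7.3, "fingers": 0}]'

```text
t: 3.65
position: [0.5561, -0.0169, 0.194]
ee_rot: [-0.03, 0.03, -0.706, 0.707]
force: [0.1, -0.3, 0.2]
grip_width: -0.0
```

jog_arm --steps '[{"rx": 0, "ry": 0, "rz": 0, "tx": 0, "ty": 0, "tz": -0.1, "fingers": 0}, {"rx": 0, "ry": 0, "rz": 0, "tx": 0, "ty": 0, "tz": -0.2, "fingers": 0}, {"rx": 0, "ry": 0, "rz": 0, "tx": 0, "ty": 0, "tz": -0.3, "fingers": 0}, {"rx": 0, "ry": 0, "rz": 0, "tx": 0, "ty": 0, "tz": -0.4, "fingers": 0}, {"rx": 0, "ry": 0, "rz": 0, "tx": 0, "ty": 0, "tz": -0.5, "fingers": 0}, {"rx": 0, "ry": 0, "rz": 0, "tx": 0, "ty": 0, "tz": -0.5, "fingers": 0}]'

```text
t: 4.25
position: [0.5555, -0.0168, 0.1881]
ee_rot: [0.03, -0.03, 0.707, -0.706]
force: [-0.3, 0.5, -0.1]
grip_width: 0.003
```

jog_arm --steps '[{"rx": 0, "ry": 0, "rz": 0, "tx": 0, "ty": 0, "tz": -0.1, "fingers": 0}, {"rx": 0, "ry": 0, "rz": 0, "tx": 0, "ty": 0, "tz": -0.2, "fingers": 0}, {"rx": 0, "ry": 0, "rz": 0, "tx": 0, "ty": 0, "tz": -0.3, "fingers": 0}, {"rx": 0, "ry": 0, "rz": 0, "tx": 0, "ty": 0, "tz": -0.4, "fingers": 0}, {"rx": 0, "ry": 0, "rz": 0, "tx": 0, "ty": 0, "tz": -0.5, "fingers": 0}, {"rx": 0, "ry": 0, "rz": 0, "tx": 0, "ty": 0, "tz": -0.5, "fingers": 0}]'

```text
t: 4.85
position: [0.5555, -0.0168, 0.1831]
ee_rot: [0.03, -0.03, 0.707, -0.706]
force: [-0.2, 0.5, 0.6]
grip_width: -0.002
```

jog_arm --steps '[{"rx": 0, "ry": 0, "rz": 0, "tx": 0, "ty": 0, "tz": -0.1, "fingers": 0}, {"rx": 0, "ry": 0, "rz": 0, "tx": 0, "ty": 0, "tz": -0.2, "fingers": 0}, {"rx": 0, "ry": 0, "rz": 0, "tx": 0, "ty": 0, "tz": -0.3, "fingers": 0}, {"rx": 0, "ry": 0, "rz": 0, "tx": 0, "ty": 0, "tz": -0.4, "fingers": 0}, {"rx": 0, "ry": 0, "rz": 0, "tx": 0, "ty": 0, "tz": -0.4, "fingers": 0}]'

```text
t: 5.35
position: [0.5557, -0.0168, 0.1794]
ee_rot: [-0.03, 0.03, -0.706, 0.706]
force: [-0.1, 0.3, 1.1]
grip_width: -0.001
```

jog_arm --steps '[{"rx": 0, "ry": 0, "rz": 0, "tx": 0, "ty": 0, "tz": -0.1, "fingers": 0}, {"rx": 0, "ry": 0, "rz": 0, "tx": 0, "ty": 0, "tz": -0.2, "fingers": 0}, {"rx": 0, "ry": 0, "rz": 0, "tx": 0, "ty": 0, "tz": -0.3, "fingers": 0}, {"rx": 0, "ry": 0, "rz": 0, "tx": 0, "ty": 0, "tz": -0.3, "fingers": 0}]'

```text
t: 5.75
position: [0.5557, -0.0168, 0.1763]
ee_rot: [-0.03, 0.03, -0.706, 0.706]
force: [-1.1, 0.2, 2.9]
grip_width: -0.0
```

jog_arm --steps '[{"rx": 0, "ry": 0, "rz": 0, "tx": 0, "ty": 0, "tz": -0.1, "fingers": 0}, {"rx": 0, "ry": 0, "rz": 0, "tx": 0, "ty": 0, "tz": -0.2, "fingers": 0}, {"rx": 0, "ry": 0, "rz": 0, "tx": 0, "ty": 0, "tz": -0.3, "fingers": 0}, {"rx": 0, "ry": 0, "rz": 0, "tx": 0, "ty": 0, "tz": -0.3, "fingers": 0}]'

```text
t: 6.15
position: [0.5557, -0.0169, 0.1733]
ee_rot: [-0.03, 0.03, -0.706, 0.706]
force: [-0.3, -0.0, 3.2]
grip_width: 0.003
```

jog_arm --steps '[{"rx": 0, "ry": 0, "rz": 0, "tx": 0, "ty": 0, "tz": -0.05, "fingers": 0}, {"rx": 0, "ry": 0, "rz": 0, "tx": 0, "ty": 0, "tz": -0.1, "fingers": 0}, {"rx": 0, "ry": 0, "rz": 0, "tx": 0, "ty": 0, "tz": -0.15, "fingers": 0}, {"rx": 0, "ry": 0, "rz": 0, "tx": 0, "ty": 0, "tz": -0.15, "fingers": 0}]'

```text
t: 6.55
position: [0.5559, -0.0168, 0.1726]
ee_rot: [-0.03, 0.03, -0.706, 0.707]
force: [-3.0, 0.7, 7.4]
grip_width: -0.0
```

jog_arm --steps '[{"rx": 0, "ry": 0, "rz": 0, "tx": 0, "ty": 0, "tz": 0.3, "fingers": 0}, {"rx": 0, "ry": 0, "rz": 0, "tx": 0, "ty": 0, "tz": 0.7, "fingers": 0}, {"rx": 0, "ry": 0, "rz": 0, "tx": 0, "ty": 0, "tz": 1.2, "fingers": 0}, {"rx": 0, "ry": 0, "rz": 0, "tx": 0, "ty": 0, "tz": 2.5, "fingers": 0}, {"rx": 0, "ry": 0, "rz": 0, "tx": 0, "ty": 0, "tz": 4.5, "fingers": 0}, {"rx": 0, "ry": 0, "rz": 0, "tx": 0, "ty": 0, "tz": 6, "fingers": 0}, {"rx": 0, "ry": 0, "rz": 0, "tx": 0, "ty": 0, "tz": 6, "fingers": 0}]'

```text
t: 7.25
position: [0.5573, -0.0171, 0.2351]
ee_rot: [-0.032, 0.028, -0.706, 0.707]
force: [-0.5, -0.7, -0.5]
grip_width: -0.0
```

jog_arm --steps '[{"rx": 0, "ry": 0, "rz": 0, "tx": 0.3, "ty": -4, "tz": 0, "fingers": 0}, {"rx": 0, "ry": 0, "rz": 0, "tx": 0.6, "ty": -8, "tz": 0, "fingers": 0}, {"rx": 0, "ry": 0, "rz": 0, "tx": 0.9, "ty": -12, "tz": 0, "fingers": 0}, {"rx": 0, "ry": 0, "rz": 0, "tx": 1.2, "ty": -16, "tz": 0, "fingers": 0}, {"rx": 0, "ry": 0, "rz": 0, "tx": 1.5, "ty": -20, "tz": 0, "fingers": 0}, {"rx": 0, "ry": 0, "rz": 0, "tx": 1.8, "ty": -23.8, "tz": 0, "fingers": 0}, {"rx": 0, "ry": 0, "rz": 0, "tx": 1.8, "ty": -23.8, "tz": 0, "fingers": 0}, {"rx": 0, "ry": 0, "rz": 0, "tx": 1.8, "ty": -23.8, "tz": 0, "fingers": 0}]'

```text
t: 8.05
position: [0.5731, -0.2554, 0.2307]
ee_rot: [0.029, -0.03, 0.707, -0.706]
force: [0.5, 0.2, 0.2]
grip_width: -0.002
```

```bash
python3 - <<'E'
from h import *
np.set_printoptions(precision=4,suppress=True)
o=env.get_obs();print(o["position"],o["force"])
i=env.camera_info("wrist")
save("wrist","w2");
for n,z in dict(round_box=.11,dome_box=.11,bar_box=.11,square_box=.11).items():
    for r in env.landmark_of(n,"wrist")[:2]: print(n,np.round(r["point"],1),round(r["conf"],2),atz("wrist",r["point"],z,i))
E
```

```text
[ 0.5731 -0.2554  0.2307] [0.5084 0.2377 0.2043]
dome_box [ 65.9 208.7] 0.85 [ 0.5621 -0.0959  0.11  ]
bar_box [171.7 211.9] 0.56 [ 0.5663 -0.176   0.11  ]
bar_box [ 67.7 208.6] 0.5 [ 0.5623 -0.0973  0.11  ]
square_box [281.  211.3] 0.78 [ 0.5733 -0.2549  0.11  ]
```

View pics/w2.png

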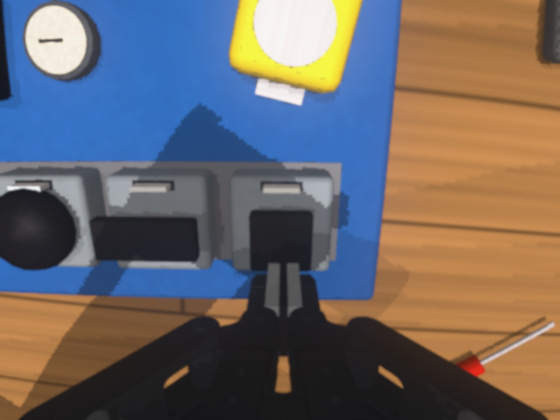

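The wrist view shows the square cap at about (281,238), directly ahead of the fingers, with the box at (281,211). It agrees with the plan, so I descend.

jog_arm --steps '[{"rx": 0, "ry": 0, "rz": 0, "tx": 0, "ty": 0, "tz": -1.5, "fingers": 0}, {"rx": 0, "ry": 0, "rz": 0, "tx": 0, "ty": 0, "tz": -2.5, "fingers": 0}, {"rx": 0, "ry": 0, "rz": 0, "tx": 0, "ty": 0, "tz": -3.3, "fingers": 0}, {"rx": 0, "ry": 0, "rz": 0, "tx": 0, "ty": 0, "tz": -3.6, "fingers": 0}, {"rx": 0, "ry": 0, "rz": 0, "tx": 0, "ty": 0, "tz": -3.8, "fingers": 0}, {"rx": 0, "ry": 0, "rz": 0, "tx": 0, "ty": 0, "tz": -3.8, "fingers": 0}, {"rx": 0, "ry": 0, "rz": 0, "tx": 0, "ty": 0, "tz": -3.8, "fingers": 0}]'

```text
t: 9.0
position: [0.5739, -0.255, 0.1943]
ee_rot: [-0.03, 0.03, -0.706, 0.707]
force: [0.2, -0.6, 0.3]
grip_width: 0.002
```

jog_arm --steps '[{"rx": 0, "ry": 0, "rz": 0, "tx": 0, "ty": 0, "tz": -0.1, "fingers": 0}, {"rx": 0, "ry": 0, "rz": 0, "tx": 0, "ty": 0, "tz": -0.2, "fingers": 0}, {"rx": 0, "ry": 0, "rz": 0, "tx": 0, "ty": 0, "tz": -0.3, "fingers": 0}, {"rx": 0, "ry": 0, "rz": 0, "tx": 0, "ty": 0, "tz": -0.4, "fingers": 0}, {"rx": 0, "ry": 0, "rz": 0, "tx": 0, "ty": 0, "tz": -0.5, "fingers": 0}, {"rx": 0, "ry": 0, "rz": 0, "tx": 0, "ty": 0, "tz": -0.5, "fingers": 0}]'

```text
t: 9.6
position: [0.5737, -0.2549, 0.1889]
ee_rot: [-0.03, 0.03, -0.706, 0.707]
force: [-0.6, -1.1, 1.2]
grip_width: 0.002
```

jog_arm --steps '[{"rx": 0, "ry": 0, "rz": 0, "tx": 0, "ty": 0, "tz": -0.1, "fingers": 0}, {"rx": 0, "ry": 0, "rz": 0, "tx": 0, "ty": 0, "tz": -0.2, "fingers": 0}, {"rx": 0, "ry": 0, "rz": 0, "tx": 0, "ty": 0, "tz": -0.3, "fingers": 0}, {"rx": 0, "ry": 0, "rz": 0, "tx": 0, "ty": 0, "tz": -0.4, "fingers": 0}, {"rx": 0, "ry": 0, "rz": 0, "tx": 0, "ty": 0, "tz": -0.4, "fingers": 0}]'

```text
t: 10.1
position: [0.5737, -0.2549, 0.1848]
ee_rot: [-0.03, 0.03, -0.706, 0.707]
force: [-0.2, 1.0, 2.9]
grip_width: -0.003
```

jog_arm --steps '[{"rx": 0, "ry": 0, "rz": 0, "tx": 0, "ty": 0, "tz": -0.1, "fingers": 0}, {"rx": 0, "ry": 0, "rz": 0, "tx": 0, "ty": 0, "tz": -0.2, "fingers": 0}, {"rx": 0, "ry": 0, "rz": 0, "tx": 0, "ty": 0, "tz": -0.3, "fingers": 0}, {"rx": 0, "ry": 0, "rz": 0, "tx": 0, "ty": 0, "tz": -0.3, "fingers": 0}]'

```text
t: 10.5
position: [0.5739, -0.255, 0.1826]
ee_rot: [-0.03, 0.03, -0.706, 0.707]
force: [-2.1, -0.1, 6.7]
grip_width: 0.002
```

jog_arm --steps '[{"rx": 0, "ry": 0, "rz": 0, "tx": 0, "ty": 0, "tz": -0.05, "fingers": 0}, {"rx": 0, "ry": 0, "rz": 0, "tx": 0, "ty": 0, "tz": -0.05, "fingers": 0}]'

```text
t: 10.7
position: [0.574, -0.255, 0.1826]
ee_rot: [-0.03, 0.03, -0.706, 0.707]
force: [-2.6, 1.4, 7.9]
grip_width: -0.004
```

jog_arm --steps '[{"rx": 0, "ry": 0, "rz": 0, "tx": 0, "ty": 0, "tz": 0.3, "fingers": 0}, {"rx": 0, "ry": 0, "rz": 0, "tx": 0, "ty": 0, "tz": 0.7, "fingers": 0}, {"rx": 0, "ry": 0, "rz": 0, "tx": 0, "ty": 0, "tz": 1.2, "fingers": 0}, {"rx": 0, "ry": 0, "rz": 0, "tx": 0, "ty": 0, "tz": 2.5, "fingers": 0}, {"rx": 0, "ry": 0, "rz": 0, "tx": 0, "ty": 0, "tz": 4, "fingers": 0}, {"rx": 0, "ry": 0, "rz": 0, "tx": 0, "ty": 0, "tz": 4, "fingers": 0}, {"rx": 0, "ry": 0, "rz": 0, "tx": -0.3, "ty": 4, "tz": 4, "fingers": 0}, {"rx": 0, "ry": 0, "rz": 0, "tx": -0.7, "ty": 8, "tz": 4, "fingers": 0}, {"rx": 0, "ry": 0, "rz": 0, "tx": -0.7, "ty": 8, "tz": 4, "fingers": 0}, {"rx": 0, "ry": 0, "rz": 0, "tx": -0.7, "ty": 8, "tz": 4, "fingers": 0}]'

```text
t: 11.7
position: [0.5668, -0.1741, 0.2216]
ee_rot: [-0.031, 0.03, -0.706, 0.707]
force: [-0.2, 0.1, -0.2]
grip_width: 0.003
```

jog_arm --steps '[{"rx": 0, "ry": 0, "rz": 0, "tx": 0, "ty": 0, "tz": -1.2, "fingers": 0}, {"rx": 0, "ry": 0, "rz": 0, "tx": 0, "ty": 0, "tz": -2, "fingers": 0}, {"rx": 0, "ry": 0, "rz": 0, "tx": 0, "ty": 0, "tz": -2.6, "fingers": 0}, {"rx": 0, "ry": 0, "rz": 0, "tx": 0, "ty": 0, "tz": -2.8, "fingers": 0}, {"rx": 0, "ry": 0, "rz": 0, "tx": 0, "ty": 0, "tz": -2.8, "fingers": 0}, {"rx": 0, "ry": 0, "rz": 0, "tx": 0, "ty": 0, "tz": -2.8, "fingers": 0}]'

```text
t: 12.3
position: [0.5667, -0.1751, 0.1934]
ee_rot: [-0.03, 0.03, -0.706, 0.707]
force: [0.1, 0.9, -0.2]
grip_width: 0.001
```

jog_arm --steps '[{"rx": 0, "ry": 0, "rz": 0, "tx": 0, "ty": 0, "tz": -0.1, "fingers": 0}, {"rx": 0, "ry": 0, "rz": 0, "tx": 0, "ty": 0, "tz": -0.2, "fingers": 0}, {"rx": 0, "ry": 0, "rz": 0, "tx": 0, "ty": 0, "tz": -0.3, "fingers": 0}, {"rx": 0, "ry": 0, "rz": 0, "tx": 0, "ty": 0, "tz": -0.4, "fingers": 0}, {"rx": 0, "ry": 0, "rz": 0, "tx": 0, "ty": 0, "tz": -0.4, "fingers": 0}]'

```text
t: 12.8
position: [0.5668, -0.1748, 0.1894]
ee_rot: [-0.03, 0.03, -0.706, 0.707]
force: [0.9, -0.0, 1.2]
grip_width: -0.001
```

jog_arm --steps '[{"rx": 0, "ry": 0, "rz": 0, "tx": 0, "ty": 0, "tz": -0.1, "fingers": 0}, {"rx": 0, "ry": 0, "rz": 0, "tx": 0, "ty": 0, "tz": -0.2, "fingers": 0}, {"rx": 0, "ry": 0, "rz": 0, "tx": 0, "ty": 0, "tz": -0.3, "fingers": 0}, {"rx": 0, "ry": 0, "rz": 0, "tx": 0, "ty": 0, "tz": -0.4, "fingers": 0}, {"rx": 0, "ry": 0, "rz": 0, "tx": 0, "ty": 0, "tz": -0.4, "fingers": 0}]'

```text
t: 13.3
position: [0.5668, -0.1748, 0.1853]
ee_rot: [-0.03, 0.03, -0.706, 0.707]
force: [0.2, -0.3, 2.3]
grip_width: -0.0
```

jog_arm --steps '[{"rx": 0, "ry": 0, "rz": 0, "tx": 0, "ty": 0, "tz": -0.1, "fingers": 0}, {"rx": 0, "ry": 0, "rz": 0, "tx": 0, "ty": 0, "tz": -0.2, "fingers": 0}, {"rx": 0, "ry": 0, "rz": 0, "tx": 0, "ty": 0, "tz": -0.3, "fingers": 0}, {"rx": 0, "ry": 0, "rz": 0, "tx": 0, "ty": 0, "tz": -0.3, "fingers": 0}]'

```text
t: 13.7
position: [0.5667, -0.1749, 0.1824]
ee_rot: [-0.03, 0.03, -0.706, 0.707]
force: [-0.4, 0.1, 4.2]
grip_width: -0.0
```

jog_arm --steps '[{"rx": 0, "ry": 0, "rz": 0, "tx": 0, "ty": 0, "tz": -0.05, "fingers": 0}, {"rx": 0, "ry": 0, "rz": 0, "tx": 0, "ty": 0, "tz": -0.1, "fingers": 0}, {"rx": 0, "ry": 0, "rz": 0, "tx": 0, "ty": 0, "tz": -0.15, "fingers": 0}, {"rx": 0, "ry": 0, "rz": 0, "tx": 0, "ty": 0, "tz": -0.15, "fingers": 0}]'

```text
t: 14.1
position: [0.567, -0.175, 0.1823]
ee_rot: [-0.03, 0.03, -0.706, 0.707]
force: [-3.6, 2.0, 10.4]
grip_width: -0.003
```

jog_arm --steps '[{"rx": 0, "ry": 0, "rz": 0, "tx": 0, "ty": 0, "tz": 0.3, "fingers": 0}, {"rx": 0, "ry": 0, "rz": 0, "tx": 0, "ty": 0, "tz": 0.7, "fingers": 0}, {"rx": 0, "ry": 0, "rz": 0, "tx": 0, "ty": 0, "tz": 1.2, "fingers": 0}, {"rx": 0, "ry": 0, "rz": 0, "tx": 0, "ty": 0, "tz": 3, "fingers": 0}, {"rx": 0, "ry": 0, "rz": 0, "tx": 0, "ty": 0, "tz": 5, "fingers": 0}, {"rx": 0, "ry": 0, "rz": 0, "tx": 0, "ty": 0, "tz": 6.5, "fingers": 0}, {"rx": 0, "ry": 0, "rz": 0, "tx": 0, "ty": 0, "tz": 6.5, "fingers": 0}]'

```text
t: 14.8
position: [0.5677, -0.1753, 0.2483]
ee_rot: [-0.031, 0.029, -0.706, 0.707]
force: [-0.1, -0.3, -0.0]
grip_width: 0.003
```

jog_arm --steps '[{"rx": 0, "ry": 0, "rz": 0, "tx": 0.3, "ty": 4, "tz": 0, "fingers": 0}, {"rx": 0, "ry": 0, "rz": 0, "tx": 0.6, "ty": 8, "tz": 0, "fingers": 0}, {"rx": 0, "ry": 0, "rz": 0, "tx": 0.9, "ty": 12, "tz": 0, "fingers": 0}, {"rx": 0, "ry": 0, "rz": 0, "tx": 1.2, "ty": 16, "tz": 0, "fingers": 0}, {"rx": 0, "ry": 0, "rz": 0, "tx": 1.5, "ty": 20, "tz": 0, "fingers": 0}, {"rx": 0, "ry": 0, "rz": 0, "tx": 1.6, "ty": 24.7, "tz": 0, "fingers": 0}, {"rx": 0, "ry": 0, "rz": 0, "tx": 1.6, "ty": 24.7, "tz": 0, "fingers": 0}, {"rx": 0, "ry": 0, "rz": 0, "tx": 1.6, "ty": 24.7, "tz": 0, "fingers": 0}]'

```text
t: 15.6
position: [0.582, 0.0732, 0.2446]
ee_rot: [-0.03, 0.032, -0.706, 0.707]
force: [0.3, -0.7, 0.4]
grip_width: -0.001
```

```bash
python3 - <<'E'
from h import *
np.set_printoptions(precision=4,suppress=True)
o=env.get_obs();print(o["t"],o["position"],o["force"])
i=env.camera_info("wrist");w=save("wrist","w3");s=env.read_camera("scene")
for n,z in dict(lever_pad=.184,lever_hinge=.142).items():
    for r in env.landmark_of(n,"wrist")[:1]: print(n,np.round(r["point"],1),round(r["conf"],2),atz("wrist",r["point"],z,i))
def keys(im): return cv2.cvtColor(im,cv2.COLOR_RGB2BGR)
a=keys(cv2.imread("pics/scene1.png")[:,:,::-1][180:290,40:260]);b=keys(s[180:290,40:260])
v=cv2.resize(np.hstack([a,b]),(792,198),interpolation=cv2.INTER_CUBIC)
ww=cv2.resize(keys(w),(528,396));ww=np.hstack([ww,np.zeros((396,264,3),np.uint8)])
cv2.imwrite("pics/c3.png",np.vstack([v,ww]))
E
```

```text
15.6 [0.582  0.0732 0.2446] [ 0.3158 -0.6641  0.3977]
lever_pad [284.4 252. ] 0.96 [0.5786 0.0709 0.184 ]
lever_hinge [289.2  88.5] 0.57 [0.6661 0.0756 0.142 ]
```

View pics/c3.png

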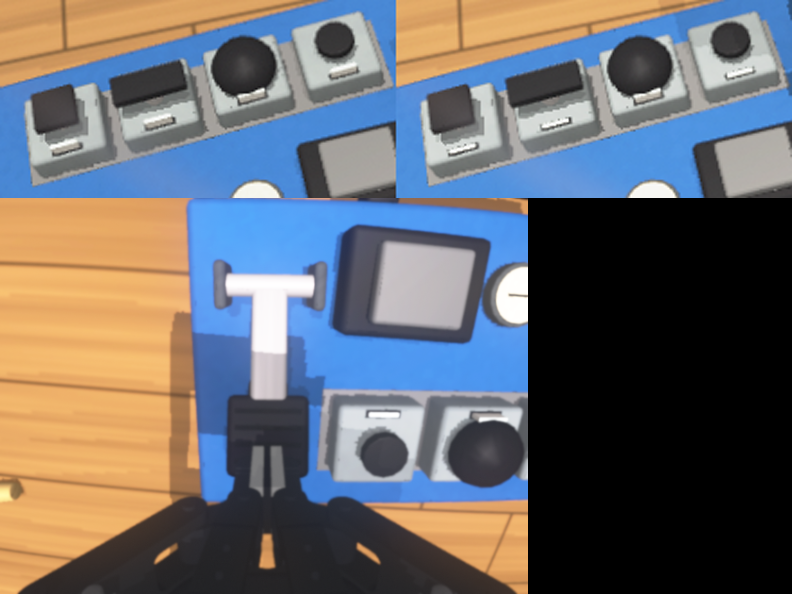

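The top crops (before | after) show the round, square and bar tell-tales sunk and the dome's unchanged. The fingers are over the lever pad, at about (267,440) in the lower picture. Next is the lever.

jog_arm --steps '[{"rx": 0, "ry": 0, "rz": 0, "tx": 0, "ty": 0, "tz": -1, "fingers": 0}, {"rx": 0, "ry": 0, "rz": 0, "tx": 0, "ty": 0, "tz": -2, "fingers": 0}, {"rx": 0, "ry": 0, "rz": 0, "tx": 0, "ty": 0, "tz": -2.7, "fingers": 0}, {"rx": 0, "ry": 0, "rz": 0, "tx": 0, "ty": 0, "tz": -3, "fingers": 0}, {"rx": 0, "ry": 0, "rz": 0, "tx": 0, "ty": 0, "tz": -3.2, "fingers": 0}, {"rx": 0, "ry": 0, "rz": 0, "tx": 0, "ty": 0, "tz": -3.4, "fingers": 0}, {"rx": 0, "ry": 0, "rz": 0, "tx": 0, "ty": 0, "tz": -3.6, "fingers": 0}, {"rx": 0, "ry": 0, "rz": 0, "tx": 0, "ty": 0, "tz": -3.8, "fingers": 0}, {"rx": 0, "ry": 0, "rz": 0, "tx": 0, "ty": 0, "tz": -4, "fingers": 0}]'

```text
t: 16.7
position: [0.583, 0.0722, 0.2065]
ee_rot: [-0.03, 0.03, -0.706, 0.706]
force: [-1.3, 0.3, 3.1]
grip_width: -0.002
```

jog_arm --steps '[{"rx": 0, "ry": 0, "rz": 0, "tx": -0.1, "ty": 0, "tz": -0.3, "fingers": 0}, {"rx": 0, "ry": 0, "rz": 0, "tx": -0.2, "ty": 0, "tz": -0.6, "fingers": 0}, {"rx": 0, "ry": 0, "rz": 0, "tx": -0.3, "ty": 0, "tz": -0.9, "fingers": 0}, {"rx": 0, "ry": 0, "rz": 0, "tx": -0.4, "ty": 0, "tz": -1.2, "fingers": 0}, {"rx": 0, "ry": 0, "rz": 0, "tx": -0.5, "ty": 0, "tz": -1.5, "fingers": 0}, {"rx": 0, "ry": 0, "rz": 0, "tx": -0.6, "ty": 0, "tz": -1.8, "fingers": 0}, {"rx": 0, "ry": 0, "rz": 0, "tx": -0.7, "ty": 0, "tz": -2.1, "fingers": 0}, {"rx": 0, "ry": 0, "rz": 0, "tx": -0.75, "ty": 0, "tz": -2.4, "fingers": 0}, {"rx": 0, "ry": 0, "rz": 0, "tx": -0.8, "ty": 0, "tz": -2.7, "fingers": 0}, {"rx": 0, "ry": 0, "rz": 0, "tx": -0.8, "ty": 0, "tz": -2.8, "fingers": 0}]'

```text
t: 17.7
position: [0.5754, 0.0718, 0.1782]
ee_rot: [-0.031, 0.029, -0.706, 0.707]
force: [-0.4, -1.8, 7.0]
grip_width: -0.001
```

jog_arm --steps '[{"rx": 0, "ry": 0, "rz": 0, "tx": 0, "ty": 0, "tz": -0.1, "fingers": 0}, {"rx": 0, "ry": 0, "rz": 0, "tx": -0.05, "ty": 0, "tz": -0.2, "fingers": 0}, {"rx": 0, "ry": 0, "rz": 0, "tx": -0.1, "ty": 0, "tz": -0.3, "fingers": 0}, {"rx": 0, "ry": 0, "rz": 0, "tx": -0.1, "ty": 0, "tz": -0.4, "fingers": 0}, {"rx": 0, "ry": 0, "rz": 0, "tx": -0.1, "ty": 0, "tz": -0.5, "fingers": 0}, {"rx": 0, "ry": 0, "rz": 0, "tx": -0.1, "ty": 0, "tz": -0.5, "fingers": 0}]'

```text
t: 18.3
position: [0.575, 0.0718, 0.1738]
ee_rot: [-0.031, 0.029, -0.706, 0.707]
force: [1.1, -1.7, 6.8]
grip_width: 0.001
```

jog_arm --steps '[{"rx": 0, "ry": 0, "rz": 0, "tx": 0, "ty": 0, "tz": -0.1, "fingers": 0}, {"rx": 0, "ry": 0, "rz": 0, "tx": 0, "ty": 0, "tz": -0.2, "fingers": 0}, {"rx": 0, "ry": 0, "rz": 0, "tx": 0, "ty": 0, "tz": -0.2, "fingers": 0}]'

```text
t: 18.6
position: [0.5749, 0.0718, 0.172]
ee_rot: [-0.031, 0.029, -0.706, 0.707]
force: [0.6, -2.6, 8.4]
grip_width: 0.01
```

jog_arm --steps '[{"rx": 0, "ry": 0, "rz": 0, "tx": 0, "ty": 0, "tz": -0.1, "fingers": 0}, {"rx": 0, "ry": 0, "rz": 0, "tx": 0, "ty": 0, "tz": -0.2, "fingers": 0}, {"rx": 0, "ry": 0, "rz": 0, "tx": 0, "ty": 0, "tz": -0.2, "fingers": 0}]'

```text
t: 18.9
position: [0.575, 0.0718, 0.1719]
ee_rot: [-0.031, 0.029, -0.706, 0.707]
force: [-5.6, -3.1, 18.8]
grip_width: -0.001
```

jog_arm --steps '[{"rx": 0, "ry": 0, "rz": 0, "tx": 0, "ty": 0, "tz": 0, "fingers": 0}, {"rx": 0, "ry": 0, "rz": 0, "tx": 0, "ty": 0, "tz": 0, "fingers": 0}, {"rx": 0, "ry": 0, "rz": 0, "tx": 0, "ty": 0, "tz": 0, "fingers": 0}, {"rx": 0, "ry": 0, "rz": 0, "tx": 0, "ty": 0, "tz": 0, "fingers": 0}, {"rx": 0, "ry": 0, "rz": 0, "tx": 0, "ty": 0, "tz": 0, "fingers": 0}, {"rx": 0, "ry": 0, "rz": 0, "tx": 0, "ty": 0, "tz": 0, "fingers": 0}, {"rx": 0, "ry": 0, "rz": 0, "tx": 0, "ty": 0, "tz": 0, "fingers": 0}, {"rx": 0, "ry": 0, "rz": 0, "tx": 0, "ty": 0, "tz": 0, "fingers": 0}, {"rx": 0, "ry": 0, "rz": 0, "tx": 0, "ty": 0, "tz": 0, "fingers": 0}, {"rx": 0, "ry": 0, "rz": 0, "tx": 0, "ty": 0, "tz": 0, "fingers": 0}]'

```text
t: 19.9
position: [0.575, 0.0718, 0.1719]
ee_rot: [-0.031, 0.029, -0.706, 0.707]
force: [-5.2, -1.9, 18.8]
grip_width: 0.004
```

jog_arm --steps '[{"rx": 0, "ry": 0, "rz": 0, "tx": 0, "ty": 0, "tz": 0, "fingers": 0}, {"rx": 0, "ry": 0, "rz": 0, "tx": 0, "ty": 0, "tz": 0, "fingers": 0}, {"rx": 0, "ry": 0, "rz": 0, "tx": 0, "ty": 0, "tz": 0, "fingers": 0}, {"rx": 0, "ry": 0, "rz": 0, "tx": 0, "ty": 0, "tz": 0, "fingers": 0}, {"rx": 0, "ry": 0, "rz": 0, "tx": 0, "ty": 0, "tz": 0, "fingers": 0}, {"rx": 0, "ry": 0, "rz": 0, "tx": 0, "ty": 0, "tz": 0, "fingers": 0}, {"rx": 0, "ry": 0, "rz": 0, "tx": 0, "ty": 0, "tz": 0, "fingers": 0}, {"rx": 0, "ry": 0, "rz": 0, "tx": 0, "ty": 0, "tz": 0, "fingers": 0}, {"rx": 0, "ry": 0, "rz": 0, "tx": 0, "ty": 0, "tz": 0, "fingers": 0}, {"rx": 0, "ry": 0, "rz": 0, "tx": 0, "ty": 0, "tz": 0, "fingers": 0}]'

```text
t: 20.9
position: [0.575, 0.0717, 0.1718]
ee_rot: [-0.031, 0.029, -0.706, 0.707]
force: [-6.8, -3.0, 18.5]
grip_width: -0.002
```

jog_arm --steps '[{"rx": 0, "ry": 0, "rz": 0, "tx": 0, "ty": 0, "tz": 0.1, "fingers": 0}, {"rx": 0, "ry": 0, "rz": 0, "tx": 0, "ty": 0, "tz": 0.2, "fingers": 0}, {"rx": 0, "ry": 0, "rz": 0, "tx": 0, "ty": 0, "tz": 0.4, "fingers": 0}, {"rx": 0, "ry": 0, "rz": 0, "tx": 0.1, "ty": 0, "tz": 0.6, "fingers": 0}, {"rx": 0, "ry": 0, "rz": 0, "tx": 0.15, "ty": 0, "tz": 0.8, "fingers": 0}, {"rx": 0, "ry": 0, "rz": 0, "tx": 0.2, "ty": 0, "tz": 1, "fingers": 0}, {"rx": 0, "ry": 0, "rz": 0, "tx": 0.25, "ty": 0, "tz": 1.2, "fingers": 0}, {"rx": 0, "ry": 0, "rz": 0, "tx": 0.3, "ty": 0, "tz": 1.4, "fingers": 0}, {"rx": 0, "ry": 0, "rz": 0, "tx": 0.35, "ty": 0, "tz": 1.6, "fingers": 0}, {"rx": 0, "ry": 0, "rz": 0, "tx": 0.4, "ty": 0, "tz": 1.8, "fingers": 0}]'

```text
t: 21.9
position: [0.5771, 0.0719, 0.1868]
ee_rot: [-0.029, 0.03, -0.706, 0.707]
force: [-3.4, -1.8, 5.6]
grip_width: -0.001
```

jog_arm --steps '[{"rx": 0, "ry": 0, "rz": 0, "tx": 0.1, "ty": 0, "tz": 0.2, "fingers": 0}, {"rx": 0, "ry": 0, "rz": 0, "tx": 0.1, "ty": 0, "tz": 0.4, "fingers": 0}, {"rx": 0, "ry": 0, "rz": 0, "tx": 0.2, "ty": 0, "tz": 0.6, "fingers": 0}, {"rx": 0, "ry": 0, "rz": 0, "tx": 0.2, "ty": 0, "tz": 0.8, "fingers": 0}, {"rx": 0, "ry": 0, "rz": 0, "tx": 0.3, "ty": 0, "tz": 1, "fingers": 0}, {"rx": 0, "ry": 0, "rz": 0, "tx": 0.3, "ty": 0, "tz": 1.2, "fingers": 0}, {"rx": 0, "ry": 0, "rz": 0, "tx": 0.4, "ty": 0, "tz": 1.4, "fingers": 0}, {"rx": 0, "ry": 0, "rz": 0, "tx": 0.4, "ty": 0, "tz": 1.6, "fingers": 0}, {"rx": 0, "ry": 0, "rz": 0, "tx": 0.4, "ty": 0, "tz": 1.8, "fingers": 0}]'

```text
t: 22.8
position: [0.5822, 0.0723, 0.205]
ee_rot: [0.03, -0.029, 0.707, -0.706]
force: [3.4, 0.7, 2.1]
grip_width: -0.0
```

jog_arm --steps '[{"rx": 0, "ry": 0, "rz": 0, "tx": 0, "ty": 0, "tz": 0.2, "fingers": 0}, {"rx": 0, "ry": 0, "rz": 0, "tx": 0, "ty": 0, "tz": 0.4, "fingers": 0}, {"rx": 0, "ry": 0, "rz": 0, "tx": 0, "ty": 0, "tz": 0.6, "fingers": 0}, {"rx": 0, "ry": 0, "rz": 0, "tx": 0, "ty": 0, "tz": 0.8, "fingers": 0}, {"rx": 0, "ry": 0, "rz": 0, "tx": 0, "ty": 0, "tz": 1, "fingers": 0}, {"rx": 0, "ry": 0, "rz": 0, "tx": 0, "ty": 0, "tz": 1.2, "fingers": 0}]'

```text
t: 23.4
position: [0.581, 0.0722, 0.2163]
ee_rot: [0.029, -0.031, 0.706, -0.706]
force: [-0.8, 0.2, 0.1]
grip_width: -0.002
```

Lever eased up under contact. I retreat upward and do a last check.

jog_arm --steps '[{"rx": 0, "ry": 0, "rz": 0, "tx": 0, "ty": 0, "tz": 2, "fingers": 0}, {"rx": 0, "ry": 0, "rz": 0, "tx": 0, "ty": 0, "tz": 4, "fingers": 0}, {"rx": 0, "ry": 0, "rz": 0, "tx": 0, "ty": 0, "tz": 6, "fingers": 0}, {"rx": 0, "ry": 0, "rz": 0, "tx": 0, "ty": 0, "tz": 7, "fingers": 0}, {"rx": 0, "ry": 0, "rz": 0, "tx": 0, "ty": 0, "tz": 7, "fingers": 0}, {"rx": 0, "ry": 0, "rz": 0, "tx": 0, "ty": 0, "tz": 7, "fingers": 0}]'

```text
t: 24.0
position: [0.5813, 0.0722, 0.286]
ee_rot: [0.03, -0.03, 0.706, -0.706]
force: [-1.2, 0.1, -0.7]
grip_width: -0.007
```

```bash
python3 - <<'E'
from h import *
o=env.get_obs();print(o["t"],o["position"],o["force"])
s=save("scene","s4")
a=cv2.imread("pics/scene1.png")[170:370,30:350];b=cv2.imread("pics/s4.png")[170:370,30:350]
cv2.imwrite("pics/c4.png",cv2.resize(np.hstack([a,b]),(800,250),interpolation=cv2.INTER_CUBIC))
for n in("lever_pad","tape","battery"): print(n,env.landmark_of(n,"scene")[:1])
E
```

```text
24.0 [0.58127729 0.07218807 0.28595053] [-1.17255911  0.11296696 -0.71688456]
lever_pad [{'point': [280.8, 188.2], 'conf': 0.91}]
tape [{'point': [87.9, 325.8], 'conf': 0.78}]
battery [{'point': [241.7, 279.0], 'conf': 0.67}]
```

View pics/c4.png

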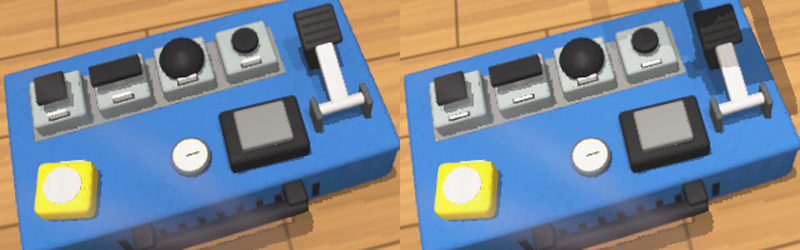

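The before/after crops show the lever back up. The tape and battery have not moved, the three tell-tales are down, and the dome's is unchanged.

```bash
python3 -c "
from cell import env
print(env.job_done())"
```

```text
the job is handed in; nothing more can be done
None
```

The compressor is shut down and the job was handed in at about 24 s of the 72 s allowed.

- **Keys:** I pressed round, then square, then bar with the shut fingertips, each until it stalled on its hard stop at about 7–10 N. In the scene picture all three white tell-tales had sunk. The dome's tell-tale was unchanged and I never touched that button.
- **Lever:** I pushed it onto its stop (18.8 N, no further movement) and held it there for a little over 2 s. I then eased it up at about 20 mm/s, and it still pressed on the tool at both force checks on the way up. Its angle was not measured during the ease-up.
- **Last look:** The lever was up again, the tape measure and battery pack were where they started, and the arm was clear with nothing touching it. No check failed or disagreed.

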